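# Open the combination lock on the hallway storage case

### The job

Unlock the clear storage case: turn the dial of its lock clockwise, feeling the clicks, until its pointer rests in the notch at the broad mark, then pull the steel shackle straight up out of the lock and hold it up, upright, at least 10 cm higher than where it sat. Finish while still holding the shackle there, touching nothing else; leave the dial at the mark and do not knock the dish, timer, clothes peg or shoe horn lying beside it.

Things in the scene. Friction and masses are not known exactly. Their poses are not given: they have to be found in the camera images.
- case: Aluminium combination lock fixed along the front of a low clear plastic case. Origin: centre of the lock's underside, z = 0; z up, x from lock to case (away from the robot), y along the lock, left seen from its front. Lock: x -30 to 30, y -90 to 95, top at z 62 mm. Case behind it: x 32 to 222, y -140 to 140, top of its hinged lid at z 66 mm. Dial axis at x 0, y 58; shackle middle at x 0, y -45 mm.
- dial_grip (a point): Point on the dial's vertical axis in its black grip bar, at z = 92 mm. Bar 12 mm thick, 42 long, centred on the axis, from z 70 to 100 mm, on a disc 46 mm across (z 62 to 70). A white line on one half of the bar's top is the pointer. The point turns with the dial; at dial reading 0 its axes are the case's.
- dial (a joint): Dial angle, rad, growing clockwise seen from above; 0 to 2.0, a click notch every 0.4, each with a thin line. About 0.1 N m turns it over a click; a spring pulls it into the nearest notch. Starts at 0 to 0.8. Opens at the fourth notch, 1.2 (held if off by 0.13 or more). Pointer direction in the case frame: pi + 1.2 - reading, anticlockwise from +x.
- dial_mark (a point): The broad black mark (6 x 8 mm; the others are thin lines) at the fourth notch, on the lock's top 27 mm from the dial's axis towards the lock's front (case -x). With the pointer on it the lock is open.
- shackle: Loose steel U, legs down, about 0.1 kg. Origin: middle of its cross bar, 10 x 54 x 10 mm along its y axis, parallel to the lock's length; seated at z = 107 mm. Legs 10 mm thick in 12 mm holes: at y +22 (ends 89 mm below origin, 44 mm deep in the lock) and y -22 (63 mm below, 18 deep). Grip the bar between the legs, fingers closing front to back. No spring: it drops back if let go.
- hasp (a point): Top of the lid's flat steel hasp leaf, 20 mm wide, which lies between the shackle's legs, 38 mm below the middle of its cross bar (at z = 69 mm).
- omamori_dish: Bystander, to be left alone: red ceramic dish, 90 mm across, 22 mm high, beside the case. Origin: centre of its underside.
- timer: Bystander, to be left alone: round aluminium kitchen timer with a knob on top, 72 mm across, 43 mm high, beside the case. Origin: centre of its underside.
- peg: Bystander, to be left alone: bamboo clothes peg lying flat in front of the lock, 75 x 10 x 13 mm. Origin: centre of its underside.
- shoe_horn: Bystander, to be left alone: black steel shoe horn lying flat to the right of the case, 225 mm long, 5 mm thick. Origin: centre of its underside.
Mind the look-alikes: they are no part of the job. Of the things like the shackle, leave any that is green; of the rest the smaller one is meant.

How it is judged (in metres and radians):
On the way, in this order (a step that is already met when the one before it is completed fails the run):
1. the dial rests in the notch at the broad mark, the shackle still in the lock (value of joint dial between 1.06 and 1.34 rad and velocity of joint dial between -0.1 and 0.1 rad/s and height (world z) of shackle below 0.12 m), for 0.3 s.
2. the shackle is drawn right out of the lock, held by the fingers (height (world z) of shackle above 0.157 m and contact force between the fingers and shackle above 0.5 N), for 0.2 s.
At the end, for the whole second after the job is handed in: The shackle is held still by the fingers, upright within 0.35 rad, its bar at least 90 mm above its seated height (origin above z = 197 mm), touching neither lock nor case; the robot touches neither lock nor case; the dial is within 0.14 rad of the mark (1.2) (height (world z) of shackle between 0.197 and 0.6 m and angle between shackle's own z axis and vertical below 0.35 rad and contact force between the fingers and shackle above 0.5 N and contact force between each of shackle, the arm, the fingers and case below 0.05 N and linear speed of shackle below 0.05 m/s and value of joint dial between 1.06 and 1.34 rad); the arm keeps its last pose, push and grip.
It fails at once if the dish, timer, peg or shoe horn is pushed more than 30 mm or tipped over (distance of any of omamori_dish, timer, peg, shoe_horn from where it was at the start of the episode above 0.03 m or angle between any of omamori_dish, timer, peg, shoe_horn's own z axis and vertical above 0.5 rad).
It also fails if it takes over 42 s, if anything falls off the work surface, if the arm or the gripper's body presses on something with over 40 N, if the wrist force passes 120 N, or if a joint passes its speed limit or range.

### The arm

A 6-joint arm with a two-finger parallel gripper is mounted at the origin on the work surface. World frame = base frame: x ahead of the robot, y to its left, z up, the work surface at z = 0. Lengths are in m, angles in degrees, forces in N, time in s.
With the tool pointing down it reaches from about 0.375 to 0.9 m from the base axis. Payload 3.1 kg.
Tool frame: the origin (TCP) lies between the finger pads; the fingertips stand 11 mm ahead of it and the grasp point (between the pads) lies 8 mm behind it; z points along the fingers, y is the direction in which the jaws open and shut (so a half turn about z gives the same grasp; the last joint's range is limited). The gripper opens to 87 mm and grips with 3 to 60 N. Pads are 19 mm wide; open, the fingers measure 117 mm over their backs; the gripper's body (75 mm by 190 mm) begins 51 mm behind the grasp point.
Start: joints at [-78.123, 30.224, 82.088, -0, 67.689, -10.227], TCP at [0.235, -0.579, 0.203] pointing down, gripper open.
Joint ranges: [-176.69, 176.69], [-43.24, 126.21], [12.49, 139.97], [-82, 262], [0, 151.66], [-163.58, 163.58]. Speed limits (degrees/s): [159.86, 159.86, 180, 180, 180, 180].

### API

Orientations are given as a 3x3 rotation matrix whose columns are the frame's x, y, z axes.
In Python, from rig import bot, vision gives the robot as it stands. The module is installed in compiled form; this text tells all that it offers.
- The arm moves only by the tool jog_arm, never from a script. Its argument "rows" is a list of rows, each an object with "dp": the shift along the tool's x, y, z in mm, a list of three; "turn": the turn, a rotation vector about the tool's x, y, z in degrees, a list of three; "grip": the opening, from 0 (shut) to 1 (fully open). A call has 1 to 10 rows; each row is the pose to reach, as a shift and turn from the pose commanded when the call began, along the tool's axes at that moment; what a row does not reach only later rows make up. A row lasts 1/10 s, in which the tool goes at most 50 mm and 8.59 degrees, less where a joint would pass 70% of its speed; a pose out of reach is approached as far as the arm can. A call with a gripper value outside its range is refused whole. The fingers move at their own pace and stop on an object; the grip force is fixed at half the most. Time passes only in rows, so rows that repeat a pose let the fingers close. It gives the time, the measured TCP pose, the force and the opening at its end, in the units of the state.
- bot.read_state(): the state, without advancing time (a new reading comes with each control period).
- vision.capture(name): name is "scene" or "top"; returns (picture, depth): 480x640x3 uint8, red, green, blue; 480x640 float32, m along the optical axis (not along the pixel's ray), 0 where there is no reading.
- vision.camera_info(name): a dict with "vertical_fov" (degrees; the focal length in pixels is half the picture's height over the tangent of half this angle, whatever the lens; pixels are square), "cx", "cy" (the principal point, pixels), "position" and "rotation" of the camera in the world. Camera axes: x right, y down, z forward; pixel columns grow to the right and rows downward; lengths in m; the calibration is good to about 2 mm. A picture is of the moment at which its call begins. camera_info takes no time and is no camera call.
- bot.hand_in(): hands the job in, once; it reports no verdict.
The state is a dict: "time_s": time; "joint_positions": joint angles; "qvel": joint speeds; "tau": joint torques, N m; "position": TCP position; "tcp_rot": TCP orientation; "force": force on the tool from outside, world axes, zero at the start; "moment": the same for the moment, N m; "opening": opening from 0.0 (shut) to 1.0 (fully open).
Only numpy, scipy, OpenCV 4.12 (cv2) and the standard library are available. Lean on these libraries where they do the work, as an engineer would, in place of code of your own. Each camera call takes 0.05 s, during which the arm holds its last target.

## Working session

There is one attempt and no reset: what is moved stays moved. The work goes in short steps, Python scripts to look and compute and a tool call to move; the robot and the scene stay as the last step left them, time stands still between calls to the robot, and variables do not carry over. Pictures are saved under pics/ and viewed, and the job is handed in when it is done.

Besides the shell and the picture viewer there is one more tool, called after "Request:" by a JSON object that holds its "fn" and its "kwargs". jog_arm: Moves the arm, as the interface text tells. Its arguments: {"type":"object","properties":{"rows":{"type":"array"}},"required":["rows"]}

```bash
mkdir -p pics; cat > h.py <<'E'
import numpy as np, cv2
from rig import bot, vision
def K(n):
    i=vision.camera_info(n); f=240/np.tan(np.radians(i["vertical_fov"])/2)
    return f,i["cx"],i["cy"],np.array(i["position"]),np.array(i["rotation"])
def ray(n,u,v,z):
    f,cx,cy,p,R=K(n); d=R@np.array([(u-cx)/f,(v-cy)/f,1]); return p+d*(z-p[2])/d[2]
def proj(n,P):
    f,cx,cy,p,R=K(n); c=R.T@(np.array(P)-p); return cx+f*c[0]/c[2], cy+f*c[1]/c[2]
def cloud(n,dep):
    f,cx,cy,p,R=K(n); v,u=np.mgrid[:480,:640]; c=np.stack([(u-cx)/f*dep,(v-cy)/f*dep,dep],-1); return c@R.T+p
def save(n,im): cv2.imwrite("pics/"+n+".png",cv2.cvtColor(im,cv2.COLOR_RGB2BGR))
E
python3 - <<'E'
from h import *
for n in("scene","top"):
    im,d=vision.capture(n); save(n+"0",im); np.savez(n+"0.npz",im=im,d=d); print(n,vision.camera_info(n))
print(bot.read_state())
E
```

```text
scene {'vertical_fov': 57.792915128873055, 'cx': 324.16957819961743, 'cy': 239.9716078344486, 'position': array([ 0.99446093, -0.15341433,  0.78370633]), 'rotation': array([[ 0.32243768,  0.78663392, -0.52653681],
       [ 0.94658934, -0.26701197,  0.18075735],
       [ 0.00159823, -0.55669712, -0.83071401]])}
top {'vertical_fov': 53.4030970185197, 'cx': 322.4121656815301, 'cy': 243.3977219538944, 'position': array([ 0.44455702, -0.00153241,  1.06691558]), 'rotation': array([[ 0.01259168, -0.99374954,  0.11092021],
       [-0.99987917, -0.01352475, -0.00766368],
       [ 0.00911595, -0.11081031, -0.99379977]])}
{'time_s': 0.1, 'joint_positions': array([-7.81221743e+01,  3.02730873e+01,  8.21501999e+01, -1.73963449e-03,
        6.76886881e+01, -1.02273732e+01]), 'qvel': array([ 0.03908094, -0.10998847, -0.10240946,  0.0142496 ,  0.18132548,
       -0.03131709]), 'tau': array([-2.69640054e-05, -4.40984595e+01, -1.77151251e+01,  6.35121530e-02,
        5.33820223e-02, -3.54205326e-05]), 'position': array([ 0.23506314, -0.5783505 ,  0.20196903]), 'tcp_rot': array([[ 9.26490210e-01,  3.76318623e-01, -4.29739937e-04],
       [ 3.76318733e-01, -9.26488303e-01,  1.90670951e-03],
       [ 3.19381274e-04, -1.92826689e-03, -9.99998090e-01]]), 'force': array([0.04818758, 0.76145282, 0.52946411]), 'moment': array([-0.02438613,  0.00253639, -0.00156665]), 'opening': 0.9987237316645464}
```

View pics/scene0.png

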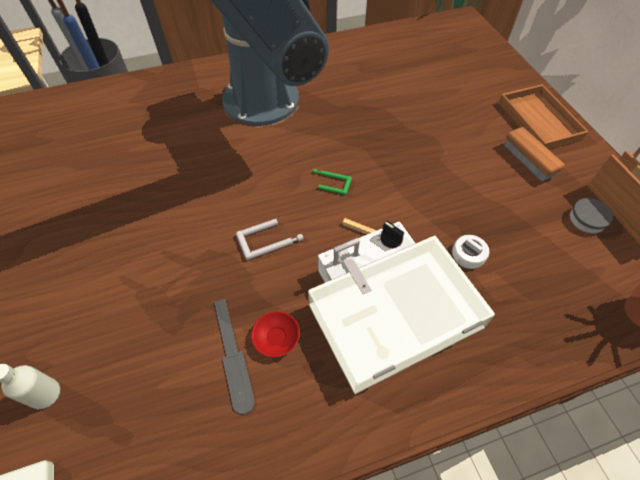

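View pics/top0.png

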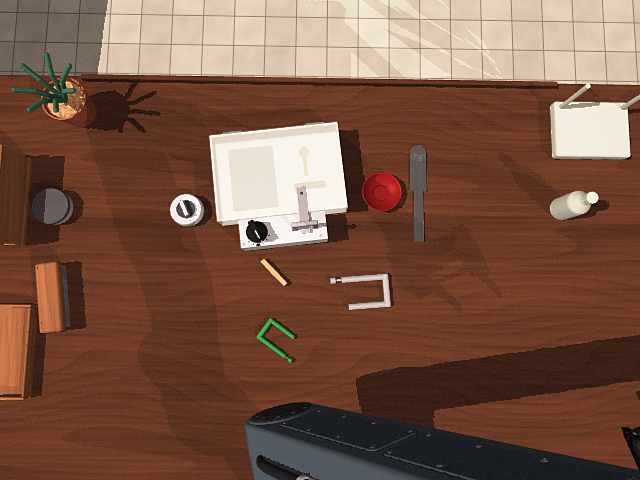

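The scene shows three shackle-like things in the top view: a green U at (275,340), a large grey U lying at (365,290), and a small steel one seated in the lock at (304,224). The seated one is meant, since it is not green and is the smaller of the rest. The dial is at (257,232). I'll confirm with an enlarged crop.

```bash
python3 - <<'E'
from h import *
a=np.load("top0.npz");im,d=a["im"],a["d"]
c=im[175:305,195:400]; 
c=cv2.resize(im[200:260,225:345],None,fx=6.5,fy=6.5,interpolation=cv2.INTER_CUBIC); save("crop_top",c)
b=np.load("scene0.npz"); c=cv2.resize(b["im"][210:310,300:430],None,fx=6,fy=6,interpolation=cv2.INTER_CUBIC); save("crop_scene",c)
P=cloud("top",d)
for (u,v) in [(257,232),(304,224),(284,240),(284,245),(250,180),(318,238),(304,200),(182,209)]: print(u,v,P[v,u].round(3))
E
```

```text
257 232 [0.574 0.125 0.099]
304 224 [0.59  0.029 0.112]
284 240 [0.563 0.072 0.062]
284 245 [0.556 0.075 0.026]
250 180 [0.692 0.148 0.061]
318 238 [0.568 0.    0.059]
304 200 [0.648 0.031 0.07 ]
182 209 [0.63  0.297 0.041]
```

View pics/crop_top.png

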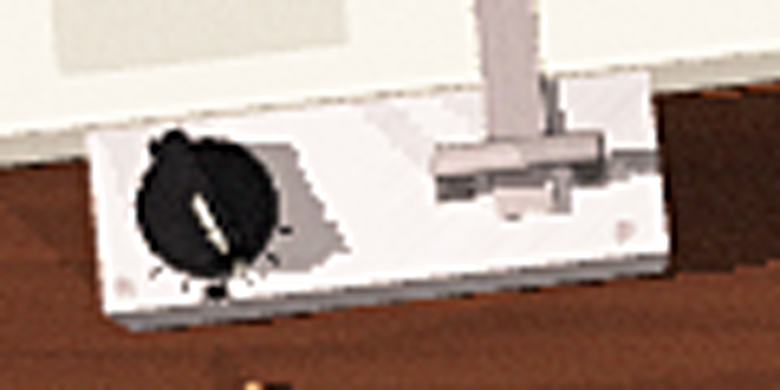

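View pics/crop_scene.png

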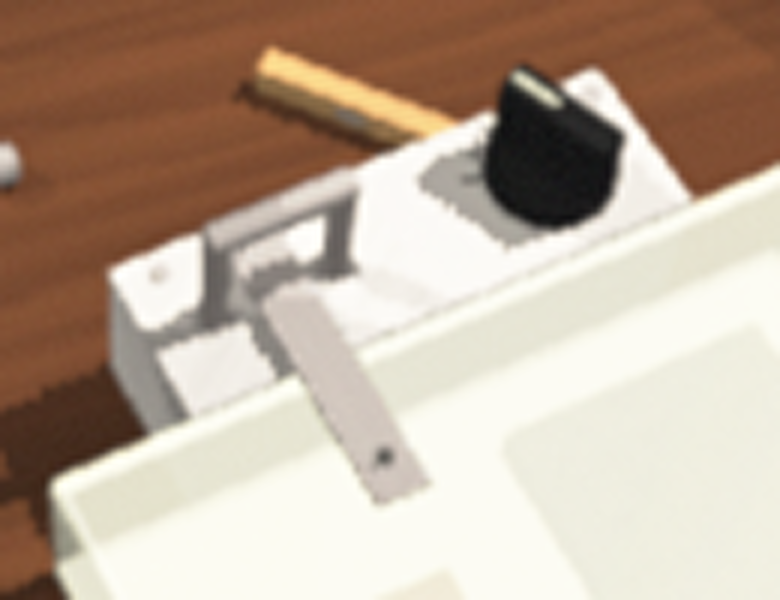

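```bash
python3 - <<'E'
from h import *
C=[(90,133),(648,72),(668,262),(107,318)]
p=[ray("top",225-.5+u/6.5,200-.5+v/6.5,0.062)[:2] for u,v in C]; p=np.array(p)
print(p.round(4)); print([np.linalg.norm(p[i]-p[(i+1)%4]).round(4) for i in range(4)])
# lock frame from box corners: BL=(30,95) ,BR=(30,-90),FR=(-30,-90),FL=(-30,95)
L=np.array([(30,95),(30,-90),(-30,-90),(-30,95)])/1e3
def fit(L,p):
    a=L-L.mean(0);b=p-p.mean(0); th=np.arctan2((a[:,0]*b[:,1]-a[:,1]*b[:,0]).sum(),(a*b).sum())
    R=np.array([[np.cos(th),-np.sin(th)],[np.sin(th),np.cos(th)]]); return th,R,p.mean(0)-R@L.mean(0)
th,R,t=fit(L,p); print("yaw",np.degrees(th),"t",t, "res",((L@R.T+t-p)*1e3).round(1).tolist())
print("dial",R@[0,.058]+t,"shackle",R@[0,-.045]+t,"mark",R@[-.027,.058]+t)
# checks by depth
for n in("top","scene"):
    a=np.load(n+"0.npz"); im,d=a["im"].astype(int),a["d"]; P=cloud(n,d)
    near=lambda c,r: np.hypot(P[...,0]-c[0],P[...,1]-c[1])<r
    s=near(R@[0,-.045]+t,.045)&(P[...,2]>.098)&(P[...,2]<.125); q=P[s]; 
    print(n,"shackle pts",s.sum(),q.mean(0).round(4),np.median(q[:,2]), "extents in lock y", (((q[:,:2]-t)@R).min(0)*1e3).round(1),(((q[:,:2]-t)@R).max(0)*1e3).round(1), cv2.minAreaRect((q[:,:2]*1000).astype(np.float32)))
    s=near(R@[0,.058]+t,.04)&(P[...,2]>.092)&(P[...,2]<.115); q=P[s]
    r=cv2.minAreaRect((q[:,:2]*1000).astype(np.float32)); print(n,"bar",s.sum(),q.mean(0).round(4),r)
    w=near(R@[0,.058]+t,.03)&(im.min(-1)>110)&(P[...,2]>.09)
    q=P[w]; print("pointer",w.sum(), q.mean(0) if w.sum() else 0)
u=lambda x,y,z: ray("top",225-.5+x/6.5,200-.5+y/6.5,z)[:2]
print("mark seen",u(217,292,.062)); a=u(200,197,.1);b=u(227,253,.1); v=R.T@(b-a); print("line",a,b,"reading",np.pi+1.2-np.arctan2(v[1],v[0])%(2*np.pi))
v=R.T@((a+b)/2-(R@[0,.058]+t)); print("reading2",np.pi+1.2-np.arctan2(v[1],v[0])%(2*np.pi))
E
```

```text
[[ 0.6044  0.1702]
 [ 0.6273 -0.0122]
 [ 0.5645 -0.0195]
 [ 0.5437  0.1627]]
[np.float64(0.1838), np.float64(0.0632), np.float64(0.1834), np.float64(0.0612)]
yaw 6.8295962669885695 t [0.58528452 0.07282128] res [[-0.7, 0.5], [-1.5, -0.8], [1.7, -0.6], [0.5, 0.9]]
dial [0.57838735 0.13040973] shackle [0.59063578 0.0281406 ] mark [0.55157893 0.12719897]
top shackle pts 137 [0.5918 0.028  0.1101] 0.1103880579521006 extents in lock y [ -3.3 -71.1] [  6.8 -18.1] ((592.386474609375, 28.780670166015625), (10.025275230407715, 53.02511215209961), 6.656661510467529)
top bar 124 [0.5792 0.1304 0.0992] ((579.2833251953125, 130.38986206054688), (42.25585174560547, 11.875840187072754), 30.04671287536621)
pointer 19 [0.57369355 0.12806202 0.1001692 ]
scene shackle pts 183 [0.5924 0.0283 0.1112] 0.11255929566901735 extents in lock y [ -4.5 -70.9] [  6.3 -17.6] ((591.1265258789062, 28.962575912475586), (10.847357749938965, 53.160194396972656), 5.354864597320557)
scene bar 181 [0.5793 0.1308 0.0998] ((577.6975708007812, 131.50823974609375), (42.563079833984375, 13.932425498962402), 31.119720458984375)
pointer 40 [0.57600401 0.13328958 0.10136303]
mark seen [0.55267664 0.12722832]
line [0.57854298 0.12852321] [0.56093393 0.11956567] reading 0.848623969492694
reading2 0.6847404244080382
```

```bash
cat >> h.py <<'E'
from scipy.spatial.transform import Rotation as Ro
def go(pos,yaw_x):
    """delta in tool axes from measured pose to TCP pos, tool down, tool x at world yaw (deg)"""
    s=bot.read_state(); R=np.array(s["tcp_rot"]); c,q=np.cos(np.radians(yaw_x)),np.sin(np.radians(yaw_x))
    T=np.array([[c,q,0],[q,-c,0],[0,0,-1]]).T
    T=np.column_stack([[c,q,0],[q,-c,0],[0,0,-1]])
    dp=R.T@(np.array(pos)-s["position"])*1e3; tr=Ro.from_matrix(R.T@T).as_rotvec(degrees=True)
    print("t",s["time_s"],"pos",np.round(s["position"],4),"yaw",np.degrees(np.arctan2(R[1,0],R[0,0])).round(2),"j",np.round(s["joint_positions"],1),"F",np.round(s["force"],1),"M",np.round(s["moment"],2),"open",round(s["opening"],3))
    print("dp",dp.round(1),"len",np.linalg.norm(dp).round(1),"turn",tr.round(2))
E
python3 - <<'E'
from h import *
go([.579,.1305,.2],30)
E
```

```text
t 0.1 pos [ 0.2351 -0.5784  0.202 ] yaw 22.11 j [-78.1  30.3  82.2  -0.   67.7 -10.2] F [0.  0.8 0.5] M [-0.02  0.   -0.  ] open 0.999
dp [ 585.4 -527.3    3.2] len 787.9 turn [-0.11 -0.03 -7.89]
```

Request:
{"fn": "jog_arm", "kwargs": {"rows": [{"dp":[20,-18,0],"turn":[0,0,0],"grip":1},{"dp":[50,-45,0],"turn":[0,0,-1],"grip":1},{"dp":[85,-77,0],"turn":[0,0,-2],"grip":1},{"dp":[120,-108,0],"turn":[0,0,-3],"grip":1},{"dp":[155,-140,0],"turn":[0,0,-4],"grip":1},{"dp":[190,-171,0],"turn":[0,0,-5],"grip":1},{"dp":[225,-203,0],"turn":[0,0,-6],"grip":1},{"dp":[260,-234,0],"turn":[0,0,-7],"grip":1},{"dp":[290,-262,0],"turn":[0,0,-8],"grip":1},{"dp":[310,-280,0],"turn":[0,0,-8],"grip":1}]}}

```text
time_s: 1.1
position: [0.4171, -0.1998, 0.2026]
tcp_rot: [[0.864, 0.503, -0.001], [0.503, -0.864, 0.001], [-0.0, -0.002, -1.0]]
force: [0.1, -0.4, -0.5]
opening: 1.003
```

```bash
python3 - <<'E'
from h import *
go([.579,.1305,.2],30)
E
```

```text
t 1.1 pos [ 0.4171 -0.1998  0.2026] yaw 30.23 j [-39.5  17.8 104.6   0.   57.7  20.2] F [ 0.1 -0.4 -0.5] M [ 0.03 -0.04  0.05] open 1.003
dp [ 306.2 -203.9    2.9] len 367.9 turn [-0.1   0.01  0.23]
```

Request:
{"fn": "jog_arm", "kwargs": {"rows": [{"dp":[30,-20,0],"turn":[0,0,0],"grip":1},{"dp":[68,-45,0],"turn":[0,0,0],"grip":1},{"dp":[106,-71,0],"turn":[0,0,0],"grip":1},{"dp":[144,-96,0],"turn":[0,0,0],"grip":1},{"dp":[182,-121,0],"turn":[0,0,0],"grip":1},{"dp":[220,-147,0],"turn":[0,0,0],"grip":1},{"dp":[255,-170,1],"turn":[0,0,0],"grip":1},{"dp":[285,-190,2],"turn":[0,0,0],"grip":1},{"dp":[306,-204,3],"turn":[0,0,0],"grip":1},{"dp":[306,-204,3],"turn":[0,0,0],"grip":1}]}}

```text
time_s: 2.1
position: [0.5803, 0.13, 0.1992]
tcp_rot: [[0.863, 0.505, 0.0], [0.505, -0.863, 0.001], [0.001, -0.001, -1.0]]
force: [-0.2, -0.7, 0.4]
opening: 1.0
```

```bash
python3 - <<'E'
from h import *
go([.579,.1305,.087],30)
im,d=vision.capture("scene"); save("scene1",im)
save("scene1c",cv2.resize(im[100:320,250:500],None,fx=2.7,fy=2.7))
E
```

```text
t 2.1 pos [0.5803 0.13   0.1992] yaw 30.33 j [ 1.8 28.1 86.8  0.1 65.  61.5] F [-0.2 -0.7  0.4] M [-0.01  0.03  0.04] open 1.0
dp [ -0.9  -1.  112.2] len 112.2 turn [-0.03 -0.04  0.33]
```

View pics/scene1c.png

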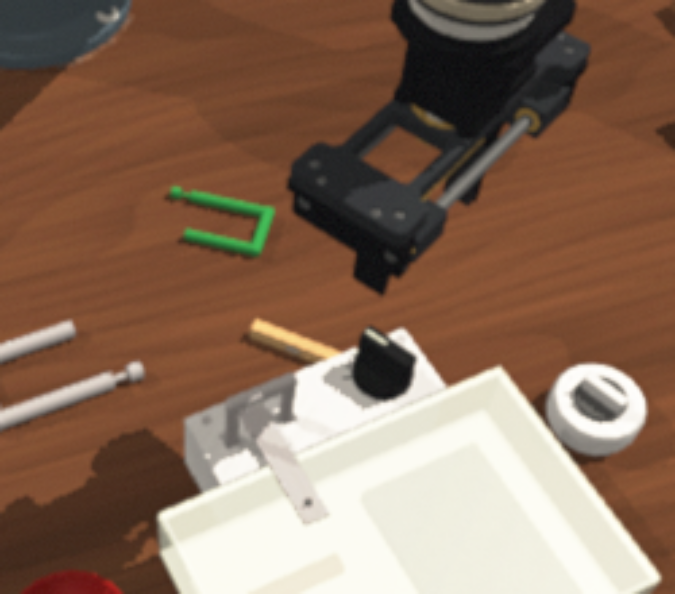

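```bash
python3 - <<'E'
from h import *
for P in ([.58,.13,.19],[.579,.1305,.1]): print(proj("scene",P), proj("top",P))
E
```

```text
(np.float64(400.3918910896579), np.float64(199.38358176368652)) (np.float64(248.15495246543642), np.float64(222.27232990582485))
(np.float64(393.53937787764704), np.float64(228.5531956256484)) (np.float64(254.30701427519327), np.float64(229.57279609110785))
```

Request:
{"fn": "jog_arm", "kwargs": {"rows": [{"dp":[-1,-1,15],"turn":[0,0,0],"grip":1},{"dp":[-1,-1,40],"turn":[0,0,0.3],"grip":1},{"dp":[-1,-1,62],"turn":[0,0,0.3],"grip":1},{"dp":[-1,-1,80],"turn":[0,0,0.3],"grip":1},{"dp":[-1,-1,93],"turn":[0,0,0.3],"grip":1},{"dp":[-1,-1,103],"turn":[0,0,0.3],"grip":1},{"dp":[-1,-1,109],"turn":[0,0,0.3],"grip":1},{"dp":[-1,-1,112],"turn":[0,0,0.3],"grip":1},{"dp":[-1,-1,112],"turn":[0,0,0.3],"grip":1}]}}

```text
time_s: 3.05
position: [0.5782, 0.1272, 0.0879]
tcp_rot: [[0.868, 0.497, 0.0], [0.497, -0.868, -0.0], [0.0, 0.0, -1.0]]
force: [0.7, 0.3, -0.2]
opening: 1.001
```

```bash
python3 - <<'E'
from h import *
go([.579,.1305,.087],30)
im,d=vision.capture("scene"); 
save("scene2c",cv2.resize(im[150:320,300:490],None,fx=3.5,fy=3.5))
im,d=vision.capture("top"); 
save("top2c",cv2.resize(im[150:300,180:380],None,fx=3.5,fy=3.5))
E
```

```text
t 3.05 pos [0.5782 0.1272 0.0879] yaw 29.8 j [ 1.6 36.3 92.6 -0.  51.1 61.8] F [ 0.7  0.3 -0.2] M [ 0.03 -0.02  0.01] open 1.001
dp [ 2.3 -2.4  0.9] len 3.5 turn [ 0.01 -0.01 -0.2 ]
```

View pics/scene2c.png

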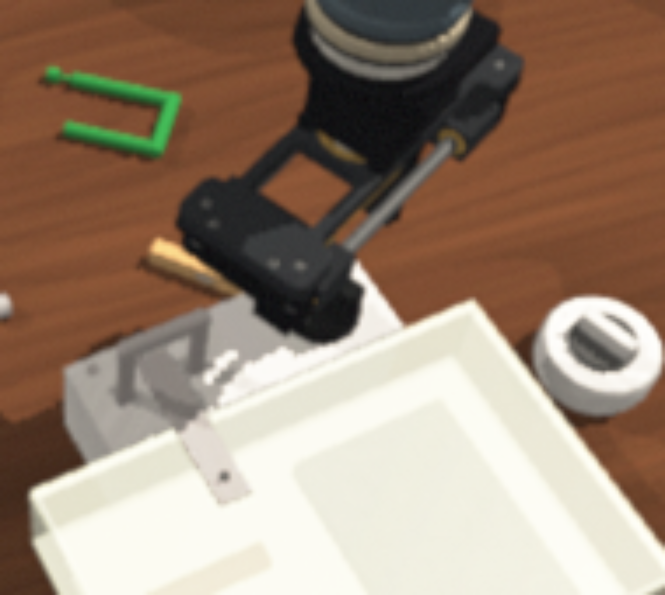

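Request:
{"fn": "jog_arm", "kwargs": {"rows": [{"dp":[2,-2,1],"turn":[0,0,0],"grip":1},{"dp":[2,-2,1],"turn":[0,0,0],"grip":0.6},{"dp":[2,-2,1],"turn":[0,0,0],"grip":0.4}]}}

```text
time_s: 3.45
position: [0.579, 0.1303, 0.0871]
tcp_rot: [[0.868, 0.497, 0.0], [0.497, -0.868, -0.0], [0.0, 0.0, -1.0]]
force: [0.4, -0.3, 0.9]
opening: 0.896
```

```bash
python3 - <<'E'
from h import *
go([.579,.1305,.087],30)
E
```

```text
t 3.45 pos [0.579  0.1303 0.0871] yaw 29.83 j [ 1.9 36.5 92.4 -0.  51.1 62.1] F [ 0.4 -0.3  0.9] M [-0.   -0.03  0.02] open 0.896
dp [ 0.1 -0.2  0.1] len 0.2 turn [ 0.01 -0.02 -0.17]
```

Request:
{"fn": "jog_arm", "kwargs": {"rows": [{"dp":[0,0,0],"turn":[0,0,0],"grip":0},{"dp":[0,0,0],"turn":[0,0,0],"grip":0},{"dp":[0,0,0],"turn":[0,0,0],"grip":0},{"dp":[0,0,0],"turn":[0,0,0],"grip":0},{"dp":[0,0,0],"turn":[0,0,0],"grip":0},{"dp":[0,0,0],"turn":[0,0,0],"grip":0},{"dp":[0,0,0],"turn":[0,0,0],"grip":0},{"dp":[0,0,0],"turn":[0,0,0],"grip":0}]}}

```text
time_s: 4.25
position: [0.5788, 0.1301, 0.0869]
tcp_rot: [[0.868, 0.497, -0.0], [0.497, -0.868, 0.0], [-0.0, -0.0, -1.0]]
force: [-0.1, -0.2, -0.1]
opening: 0.169
```

```bash
python3 - <<'E'
from h import *
go([.579,.1305,.087],30)
E
```

```text
t 4.25 pos [0.5788 0.1301 0.0869] yaw 29.8 j [ 1.9 36.5 92.4  0.  51.1 62.1] F [-0.1 -0.2 -0.1] M [0.03 0.01 0.03] open 0.169
dp [ 0.3 -0.3 -0.1] len 0.5 turn [-0.   0.  -0.2]
```

Request:
{"fn": "jog_arm", "kwargs": {"rows": [{"dp":[0,0,0],"turn":[0,0,0],"grip":0},{"dp":[0,0,0],"turn":[0,0,0],"grip":0},{"dp":[0,0,0],"turn":[0,0,0],"grip":0}]}}

```text
time_s: 4.55
position: [0.5788, 0.1301, 0.0869]
tcp_rot: [[0.868, 0.497, -0.0], [0.497, -0.868, 0.0], [-0.0, -0.0, -1.0]]
force: [0.1, 0.2, 0.3]
opening: 0.01
```

Request:
{"fn": "jog_arm", "kwargs": {"rows": [{"dp":[0,0,0],"turn":[0,0,3],"grip":0},{"dp":[0,0,0],"turn":[0,0,6],"grip":0},{"dp":[0,0,0],"turn":[0,0,9],"grip":0}]}}

```text
time_s: 4.85
position: [0.5788, 0.1301, 0.0868]
tcp_rot: [[0.936, 0.353, -0.0], [0.353, -0.936, 0.0], [-0.0, -0.0, -1.0]]
force: [0.4, -0.4, 1.0]
opening: 0.007
```

```bash
python3 - <<'E'
from h import *
go([.579,.1305,.087],6.8)
E
```

```text
t 4.85 pos [0.5788 0.1301 0.0868] yaw 20.68 j [ 1.9 36.5 92.4  0.  51.1 71.2] F [ 0.4 -0.4  1. ] M [ 0.01 -0.08  0.02] open 0.007
dp [ 0.3 -0.3 -0.2] len 0.4 turn [-0.    0.   13.88]
```

The fingers shut to about 0, so the bar isn't between them. I'll look before doing anything else.

```bash
python3 - <<'E'
from h import *
im,d=vision.capture("scene"); np.savez("scene3.npz",im=im,d=d)
save("scene3c",cv2.resize(im[150:320,300:490],None,fx=3.5,fy=3.5,interpolation=cv2.INTER_CUBIC))
im,d=vision.capture("top"); np.savez("top3.npz",im=im,d=d)
save("top3c",cv2.resize(im[150:300,180:380],None,fx=3.5,fy=3.5,interpolation=cv2.INTER_CUBIC))
E
```

```text
(no output)
```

View pics/scene3c.png

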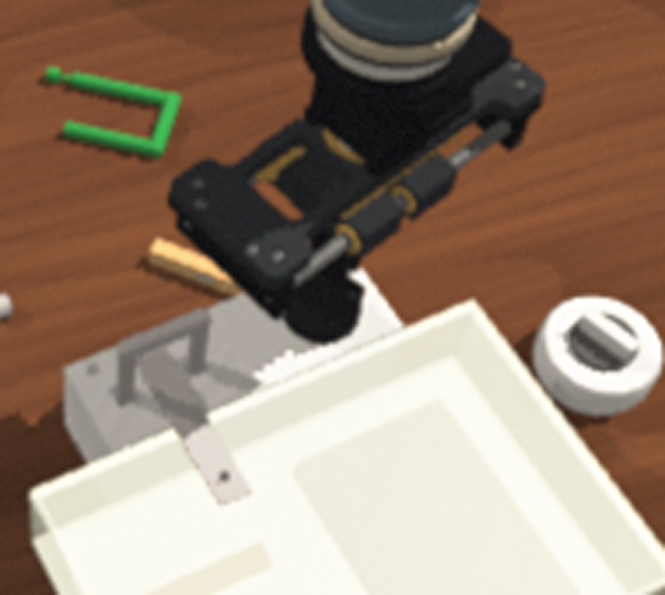

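View pics/top3c.png

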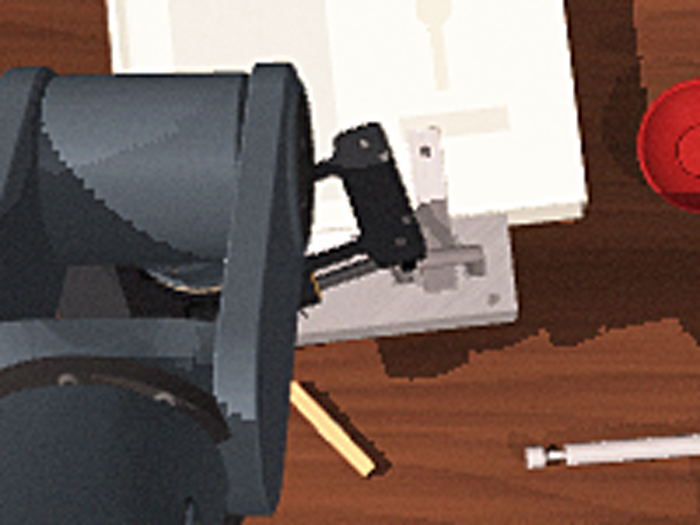

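```bash
python3 - <<'E'
from h import *
a=np.load("scene3.npz"); im,d=a["im"],a["d"]; P=cloud("scene",d)
c=im[185:255,340:460].astype(float); c=np.clip(255*(c/255)**.45,0,255).astype(np.uint8)
save("scene3g",cv2.resize(c,None,fx=6.5,fy=6.5,interpolation=cv2.INTER_CUBIC))
for v in range(190,252,5): print(v,[(u,*(P[v,u]*1e3).astype(int)) for u in range(376,424,8)])
print(proj("scene",[.579,.13,.076]),proj("scene",[.579,.13,.095]))
E
```

```text
190 [(376, np.int64(569), np.int64(84), np.int64(220)), (384, np.int64(570), np.int64(99), np.int64(216)), (392, np.int64(577), np.int64(111), np.int64(219)), (400, np.int64(587), np.int64(120), np.int64(226)), (408, np.int64(603), np.int64(124), np.int64(243)), (416, np.int64(602), np.int64(140), np.int64(236))]
195 [(376, np.int64(576), np.int64(82), np.int64(216)), (384, np.int64(570), np.int64(101), np.int64(201)), (392, np.int64(582), np.int64(109), np.int64(212)), (400, np.int64(592), np.int64(118), np.int64(221)), (408, np.int64(605), np.int64(125), np.int64(233)), (416, np.int64(599), np.int64(145), np.int64(218))]
200 [(376, np.int64(564), np.int64(90), np.int64(185)), (384, np.int64(578), np.int64(98), np.int64(199)), (392, np.int64(585), np.int64(109), np.int64(203)), (400, np.int64(600), np.int64(115), np.int64(217)), (408, np.int64(606), np.int64(126), np.int64(221)), (416, np.int64(598), np.int64(148), np.int64(202))]
205 [(376, np.int64(445), np.int64(160), np.int64(1)), (384, np.int64(580), np.int64(98), np.int64(187)), (392, np.int64(594), np.int64(105), np.int64(201
[... 2384 characters left out ...]
4(64)), (384, np.int64(586), np.int64(111), np.int64(62)), (392, np.int64(598), np.int64(122), np.int64(74)), (400, np.int64(599), np.int64(140), np.int64(66)), (408, np.int64(601), np.int64(157), np.int64(61)), (416, np.int64(609), np.int64(170), np.int64(66))]
250 [(376, np.int64(593), np.int64(91), np.int64(64)), (384, np.int64(599), np.int64(106), np.int64(65)), (392, np.int64(603), np.int64(121), np.int64(63)), (400, np.int64(610), np.int64(135), np.int64(66)), (408, np.int64(615), np.int64(149), np.int64(68)), (416, np.int64(620), np.int64(164), np.int64(67))]
(np.float64(391.6752104445078), np.float64(235.65695798935454)) (np.float64(392.9561511306773), np.float64(230.11448929247553))
```

View pics/scene3g.png

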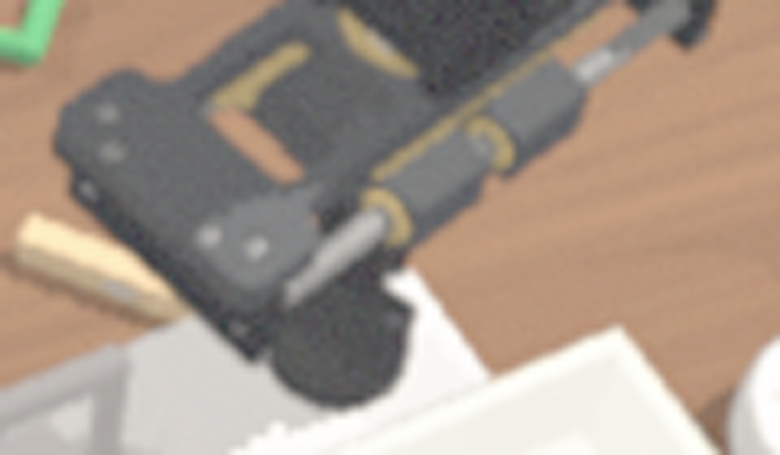

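Request:
{"fn": "jog_arm", "kwargs": {"rows": [{"dp":[0,0,-20],"turn":[0,0,9],"grip":0},{"dp":[0,0,-50],"turn":[0,0,9],"grip":0},{"dp":[0,0,-80],"turn":[0,0,9],"grip":0},{"dp":[0,0,-100],"turn":[0,0,9],"grip":0},{"dp":[0,0,-100],"turn":[0,0,9],"grip":0}]}}

```text
time_s: 5.45
position: [0.5812, 0.1303, 0.1902]
tcp_rot: [[0.979, 0.206, 0.007], [0.206, -0.979, 0.0], [0.007, 0.001, -1.0]]
force: [0.4, 0.2, 0.9]
opening: 0.008
```

```bash
python3 - <<'E'
from h import *
go([.579,.1305,.087],30)
im,d=vision.capture("scene"); np.savez("scene4.npz",im=im,d=d); P=cloud("scene",d)
c=im[130:260,330:480].astype(float); c=np.clip(255*(c/255)**.45,0,255).astype(np.uint8)
save("scene4g",cv2.resize(c,None,fx=5,fy=4.6*5/4.6,interpolation=cv2.INTER_CUBIC)[:600])
print(proj("scene",[.579,.13,.176]))
E
```

```text
t 5.45 pos [0.5812 0.1303 0.1902] yaw 11.87 j [ 1.9 28.6 87.6  0.  63.4 80. ] F [0.4 0.2 0.9] M [-0.05 -0.03  0.01] open 0.008
dp [ -2.9  -0.8 103.2] len 103.2 turn [  0.14  -0.41 -18.13]
(np.float64(399.0024861842979), np.float64(203.95276055096167))
```

View pics/scene4g.png

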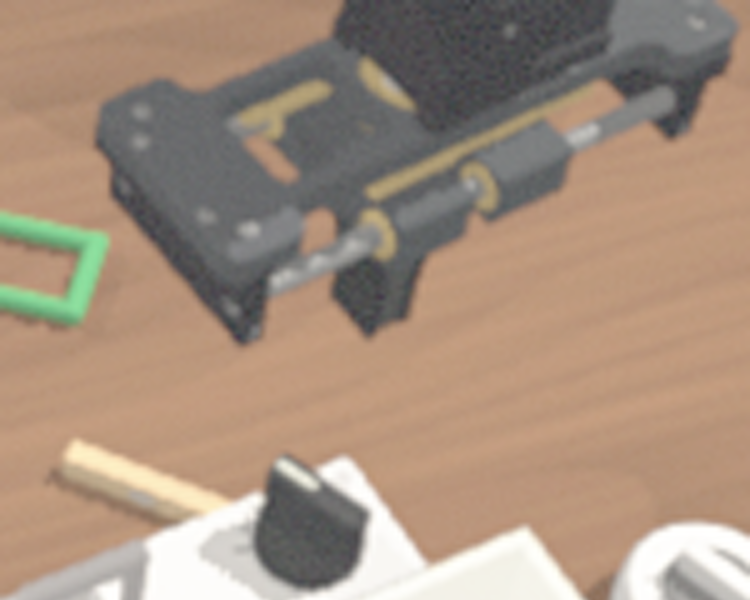

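```bash
python3 - <<'E'
from h import *
a=np.load("scene4.npz"); im,d=a["im"],a["d"]; P=cloud("scene",d)
for v in range(182,200,2): print(v,[tuple((P[v,u]*1e3).astype(int).tolist()) for u in range(396,414,3)])
x=P[182:200,396:414].reshape(-1,3); x=x[(x[:,2]>.12)]; print(len(x), x[:,2].min(), x.min(0),x.max(0))
print(proj("scene",[.581,.130,.179]))
# whole gripper low points
g=(np.hypot(P[...,0]-.58,P[...,1]-.13)<.06)&(P[...,2]>.13); print(np.sort(P[g][:,2])[:10])
E
```

```text
182 [(622, 86, 296), (576, 121, 234), (585, 121, 244), (594, 121, 254), (622, 107, 289), (622, 112, 287)]
184 [(401, 229, 0), (576, 122, 229), (586, 122, 240), (593, 122, 247), (589, 131, 240), (588, 137, 237)]
186 [(572, 120, 220), (577, 122, 225), (585, 123, 233), (593, 123, 242), (588, 132, 234), (589, 138, 232)]
188 [(571, 121, 214), (578, 123, 221), (584, 124, 227), (592, 125, 235), (589, 133, 229), (588, 140, 225)]
190 [(420, 221, 2), (579, 123, 217), (585, 125, 223), (592, 126, 230), (588, 134, 223), (589, 139, 222)]
192 [(426, 218, 3), (579, 124, 211), (587, 124, 220), (591, 127, 224), (589, 134, 219), (589, 141, 216)]
194 [(430, 216, 1), (433, 223, 2), (589, 124, 217), (592, 128, 218), (587, 137, 210), (442, 249, 3)]
196 [(436, 214, 2), (438, 221, 1), (439, 228, 0), (591, 129, 212), (445, 240, 1), (446, 247, 0)]
198 [(443, 210, 3), (442, 219, 0), (447, 224, 3), (449, 230, 3), (450, 238, 1), (452, 245, 0)]
214 0.21048351987318104 [ 0.57176386 -0.15341433  0.21048352] [0.99446093 0.14295179 0.78370633]
(np.float64(399.71273084105485), np.float64(203.73260972750046))
[0.21048352 0.21167944 0.21218674 0.21273318 0.21319012 0.21331602
 0.2133342  0.21333642 0.21339531 0.21347174]
```

The picture shows the closed fingertips at px (404,196). Depth puts them at z = 0.210 while the TCP reads 0.190. The real tips are therefore about 31 mm higher than stated, with x and y agreeing, so the fingers passed above the bar. The dial is unmoved. I'll open again and go in 31 mm lower, checking the tip height on the way.

Request:
{"fn": "jog_arm", "kwargs": {"rows": [{"dp":[-2,-1,0],"turn":[0,0,-4],"grip":0.65},{"dp":[-3,-1,0],"turn":[0.1,-0.4,-9],"grip":0.65},{"dp":[-3,-1,0],"turn":[0.1,-0.4,-14],"grip":0.65},{"dp":[-3,-1,0],"turn":[0.1,-0.4,-18],"grip":0.65},{"dp":[-3,-1,10],"turn":[0.1,-0.4,-18],"grip":0.65},{"dp":[-3,-1,25],"turn":[0.1,-0.4,-18],"grip":0.65},{"dp":[-3,-1,45],"turn":[0.1,-0.4,-18],"grip":0.65},{"dp":[-3,-1,65],"turn":[0.1,-0.4,-18],"grip":0.65},{"dp":[-3,-1,75],"turn":[0.1,-0.4,-18],"grip":0.65},{"dp":[-3,-1,75],"turn":[0.1,-0.4,-18],"grip":0.65}]}}

```text
time_s: 6.5
position: [0.5736, 0.1303, 0.1091]
tcp_rot: [[0.868, 0.496, -0.013], [0.496, -0.868, -0.001], [-0.012, -0.005, -1.0]]
force: [0.8, 0.0, -0.0]
opening: 0.64
```

```bash
python3 - <<'E'
from h import *
go([.579,.1305,.057],30)
im,d=vision.capture("scene"); np.savez("scene5.npz",im=im,d=d); P=cloud("scene",d)
c=im[150:260,330:460].astype(float); c=np.clip(255*(c/255)**.45,0,255).astype(np.uint8)
save("scene5g",cv2.resize(c,None,fx=5,fy=5,interpolation=cv2.INTER_CUBIC))
g=(np.hypot(P[...,0]-.58,P[...,1]-.13)<.06)&(P[...,2]>.108); q=P[g]; i=np.argsort(q[:,2])[:25]; print(q[i].round(3)[::3])
E
```

```text
t 6.5 pos [0.5736 0.1303 0.1091] yaw 29.76 j [ 1.9 34.6 91.7 -0.  54.4 62.2] F [ 0.8  0.  -0. ] M [-0.03  0.02  0.01] open 0.64
dp [ 5.4  2.8 52.1] len 52.4 turn [-0.31  0.67 -0.24]
[[0.565 0.166 0.133]
 [0.565 0.165 0.136]
 [0.565 0.165 0.139]
 [0.565 0.168 0.144]
 [0.558 0.156 0.147]
 [0.561 0.157 0.149]
 [0.561 0.158 0.152]
 [0.561 0.158 0.155]
 [0.561 0.159 0.157]]
```

View pics/scene5g.png

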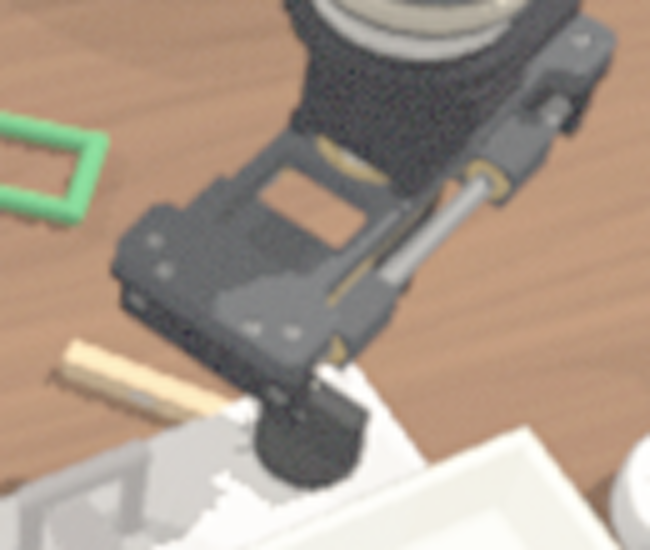

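Request:
{"fn": "jog_arm", "kwargs": {"rows": [{"dp":[5,3,10],"turn":[-0.3,0.7,0],"grip":0.65},{"dp":[5,3,25],"turn":[-0.3,0.7,0],"grip":0.65},{"dp":[5,3,38],"turn":[-0.3,0.7,0],"grip":0.65},{"dp":[5,3,47],"turn":[-0.3,0.7,0],"grip":0.65},{"dp":[5,3,52],"turn":[-0.3,0.7,0],"grip":0.65},{"dp":[5,3,52],"turn":[-0.3,0.7,0],"grip":0.65},{"dp":[5,3,52],"turn":[-0.3,0.7,0],"grip":0.65}]}}

```text
time_s: 7.25
position: [0.5815, 0.1303, 0.0601]
tcp_rot: [[0.868, 0.497, 0.007], [0.497, -0.868, 0.001], [0.006, 0.003, -1.0]]
force: [-0.8, -0.2, -0.3]
opening: 0.65
```

```bash
python3 - <<'E'
from h import *
go([.579,.1305,.057],30)
im,d=vision.capture("scene"); np.savez("scene6.npz",im=im,d=d); P=cloud("scene",d)
c=im[150:260,330:460].astype(float); c=np.clip(255*(c/255)**.45,0,255).astype(np.uint8)
save("scene6g",cv2.resize(c,None,fx=5,fy=5,interpolation=cv2.INTER_CUBIC))
E
```

```text
t 7.25 pos [0.5815 0.1303 0.0601] yaw 29.8 j [ 1.9 38.8 93.2  0.  47.6 62.1] F [-0.8 -0.2 -0.3] M [-0.02 -0.06  0.01] open 0.65
dp [-2.1 -1.4  3.1] len 4.0 turn [ 0.16 -0.36 -0.2 ]
```

View pics/scene6g.png

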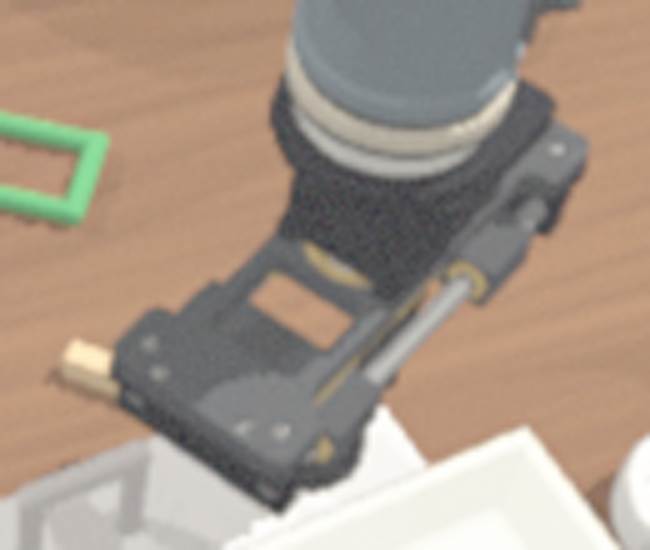

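Request:
{"fn": "jog_arm", "kwargs": {"rows": [{"dp":[-2,-1,2],"turn":[0.2,-0.4,0],"grip":0.4},{"dp":[-2,-1,2],"turn":[0.2,-0.4,0],"grip":0},{"dp":[-2,-1,2],"turn":[0.2,-0.4,0],"grip":0},{"dp":[-2,-1,2],"turn":[0.2,-0.4,0],"grip":0},{"dp":[-2,-1,2],"turn":[0.2,-0.4,0],"grip":0},{"dp":[-2,-1,2],"turn":[0.2,-0.4,0],"grip":0},{"dp":[-2,-1,2],"turn":[0.2,-0.4,0],"grip":0},{"dp":[-2,-1,2],"turn":[0.2,-0.4,0],"grip":0},{"dp":[-2,-1,2],"turn":[0.2,-0.4,0],"grip":0}]}}

```text
time_s: 8.2
position: [0.579, 0.1301, 0.0578]
tcp_rot: [[0.868, 0.497, -0.002], [0.497, -0.868, 0.0], [-0.001, -0.001, -1.0]]
force: [-0.5, -0.7, 0.0]
opening: 0.133
```

```bash
python3 - <<'E'
from h import *
go([.579,.1305,.057],6.8)
E
```

```text
t 8.2 pos [0.579  0.1301 0.0578] yaw 29.81 j [ 1.9 39.  93.2  0.  47.8 62.1] F [-0.5 -0.7  0. ] M [-0.09 -0.05  0.01] open 0.133
dp [ 0.2 -0.4  0.8] len 0.9 turn [-0.03  0.08 23.01]
```

Opening 0.133 is about 12 mm, so the bar is gripped. Next I turn it 23° clockwise.

Request:
{"fn": "jog_arm", "kwargs": {"rows": [{"dp":[0,0,0],"turn":[0,0,0],"grip":0},{"dp":[0,0,0],"turn":[0,0,4],"grip":0},{"dp":[0,0,0],"turn":[0,0,8],"grip":0},{"dp":[0,0,0],"turn":[0,0,12],"grip":0},{"dp":[0,0,0],"turn":[0,0,16],"grip":0},{"dp":[0,0,0],"turn":[0,0,20],"grip":0},{"dp":[0,0,0],"turn":[0,0,23],"grip":0},{"dp":[0,0,0],"turn":[0,0,23],"grip":0},{"dp":[0,0,0],"turn":[0,0,23],"grip":0}]}}

```text
time_s: 9.1
position: [0.5791, 0.1298, 0.0578]
tcp_rot: [[0.993, 0.12, -0.001], [0.12, -0.993, -0.0], [-0.001, 0.0, -1.0]]
force: [0.2, -2.4, -0.5]
opening: 0.135
```

```bash
python3 - <<'E'
from h import *
go([.579,.1305,.057],6.8)
E
```

```text
t 9.1 pos [0.5791 0.1298 0.0578] yaw 6.88 j [ 1.9 39.  93.2 -0.  47.8 85. ] F [ 0.2 -2.4 -0.5] M [-0.43 -0.13  0.02] open 0.135
dp [-0.  -0.7  0.8] len 1.1 turn [0.01 0.08 0.08]
```

Request:
{"fn": "jog_arm", "kwargs": {"rows": [{"dp":[0,0,0],"turn":[0,0,23],"grip":0.6},{"dp":[0,0,0],"turn":[0,0,0],"grip":0.6}]}}

```text
time_s: 9.3
position: [0.5791, 0.1304, 0.0578]
tcp_rot: [[0.993, 0.117, -0.002], [0.117, -0.993, 0.001], [-0.001, -0.001, -1.0]]
force: [-1.1, 0.1, 0.1]
opening: 0.24
```

I put a stray 23° in the first of those rows; it was capped at 8.6° and undone in the next row. I'll check the dial by eye once the gripper is up.

Request:
{"fn": "jog_arm", "kwargs": {"rows": [{"dp":[0,0,0],"turn":[0,0,0],"grip":0.6},{"dp":[0,0,0],"turn":[0,0,0],"grip":0.6},{"dp":[0,0,-10],"turn":[0,0,0],"grip":0.6},{"dp":[0,0,-35],"turn":[0,0,0],"grip":0.6},{"dp":[0,0,-65],"turn":[0,0,0],"grip":0.6},{"dp":[0,0,-95],"turn":[0,0,0],"grip":0.6},{"dp":[0,0,-110],"turn":[0,0,0],"grip":0.6},{"dp":[0,0,-110],"turn":[0,0,0],"grip":0.6}]}}

```text
time_s: 10.1
position: [0.5812, 0.1304, 0.1713]
tcp_rot: [[0.993, 0.118, 0.005], [0.118, -0.993, 0.001], [0.005, -0.0, -1.0]]
force: [-0.6, -0.5, 0.1]
opening: 0.597
```

```bash
python3 - <<'E'
from h import *
go([.5915,.0285,.165],96.8)
im,d=vision.capture("scene"); np.savez("scene7.npz",im=im,d=d); P=cloud("scene",d)
save("scene7g",cv2.resize(im[210:260,340:430],None,fx=8,fy=8,interpolation=cv2.INTER_CUBIC))
s=(np.hypot(P[...,0]-.579,P[...,1]-.1305)<.04)&(P[...,2]>.092)&(P[...,2]<.112); q=P[s]
print(cv2.minAreaRect((q[:,:2]*1000).astype(np.float32)), s.sum())
w=s&(im.min(-1)>90); print(P[w].mean(0),w.sum())
E
```

```text
t 10.1 pos [0.5812 0.1304 0.1713] yaw 6.76 j [ 1.9 30.  88.5  0.  61.2 85.1] F [-0.6 -0.5  0.1] M [ 0.04  0.03 -0.01] open 0.597
dp [ -1.8 102.4   6.3] len 102.6 turn [  0.24  -0.24 -90.04]
((577.4961547851562, 131.20143127441406), (43.3181266784668, 13.580083847045898), 7.318604946136475) 170
[0.57319697 0.13282695 0.10187441] 40
```

View pics/scene7g.png

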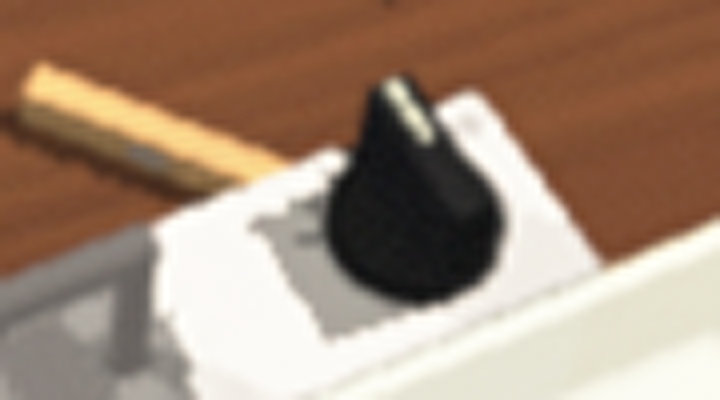

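Dial bar reads 7.3° in world yaw against 6.8° for the case, so the reading is about 1.19 and the pointer is at the mark. Now to the shackle.

Request:
{"fn": "jog_arm", "kwargs": {"rows": [{"dp":[-1,10,0],"turn":[0,0,-8],"grip":0.6},{"dp":[-2,30,0],"turn":[0,0,-16],"grip":0.6},{"dp":[-2,50,0],"turn":[0,0,-24],"grip":0.6},{"dp":[-2,70,0],"turn":[0,0,-32],"grip":0.6},{"dp":[-2,85,0],"turn":[0,0,-40],"grip":0.6},{"dp":[-2,95,0],"turn":[0,0,-48],"grip":0.6},{"dp":[-2,102,0],"turn":[0,0,-56],"grip":0.6},{"dp":[-2,102,0],"turn":[0,0,-64],"grip":0.6},{"dp":[-2,102,0],"turn":[0,0,-72],"grip":0.6},{"dp":[-2,102,0],"turn":[0,0,-80],"grip":0.6}]}}

```text
time_s: 11.15
position: [0.588, 0.0287, 0.1661]
tcp_rot: [[0.051, 0.999, -0.005], [0.999, -0.051, 0.001], [0.001, -0.005, -1.0]]
force: [0.6, 0.7, 0.2]
opening: 0.598
```

Request:
{"fn": "jog_arm", "kwargs": {"rows": [{"dp":[0,0,0],"turn":[0,0,-7],"grip":0.6},{"dp":[0,0,0],"turn":[0,0,-10],"grip":0.6},{"dp":[0,0,0],"turn":[0,0,-10],"grip":0.6}]}}

```text
time_s: 11.45
position: [0.5881, 0.0288, 0.1663]
tcp_rot: [[-0.118, 0.993, -0.005], [0.993, 0.118, 0.001], [0.001, -0.005, -1.0]]
force: [-0.0, -0.1, 0.8]
opening: 0.6
```

```bash
python3 - <<'E'
from h import *
go([.5915,.0285,.072],96.8)
im,d=vision.capture("scene"); np.savez("scene8.npz",im=im,d=d); P=cloud("scene",d)
save("scene8g",cv2.resize(im[160:290,290:440],None,fx=4.5,fy=4.5,interpolation=cv2.INTER_CUBIC))
s=(np.hypot(P[...,0]-.5915,P[...,1]-.0285)<.04)&(P[...,2]>.098)&(P[...,2]<.12); q=P[s]
print(s.sum(),q.mean(0),cv2.minAreaRect((q[:,:2]*1000).astype(np.float32)))
E
```

```text
t 11.45 pos [0.5881 0.0288 0.1663] yaw 96.77 j [ -8.1  30.1  89.3   0.   60.9 -14.8] F [-0.  -0.1  0.8] M [ 0.05 -0.03  0.01] open 0.6
dp [-0.8  3.8 94.2] len 94.3 turn [-0.27 -0.08 -0.03]
169 [0.59273809 0.02662949 0.11103126] ((590.9706420898438, 29.333974838256836), (10.305182456970215, 53.44694900512695), 6.462579727172852)
```

View pics/scene8g.png

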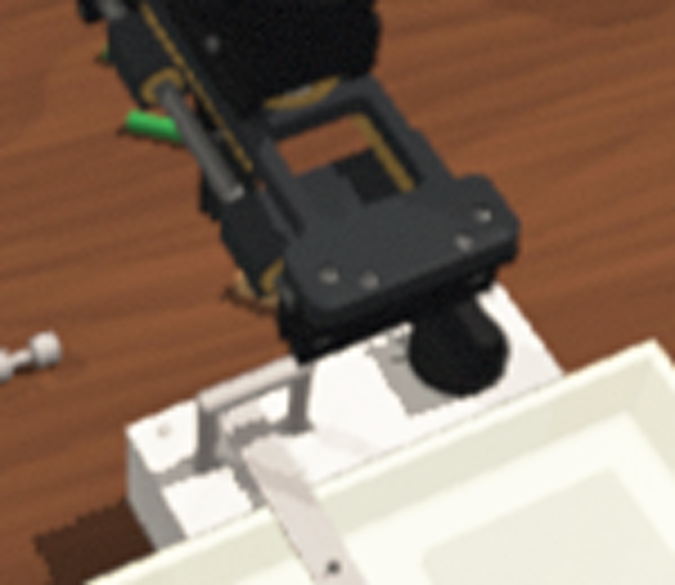

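Request:
{"fn": "jog_arm", "kwargs": {"rows": [{"dp":[-1,4,12],"turn":[-0.3,0,0],"grip":0.6},{"dp":[-1,4,30],"turn":[-0.3,0,0],"grip":0.6},{"dp":[-1,4,48],"turn":[-0.3,0,0],"grip":0.6},{"dp":[-1,4,64],"turn":[-0.3,0,0],"grip":0.6},{"dp":[-1,4,78],"turn":[-0.3,0,0],"grip":0.6},{"dp":[-1,4,88],"turn":[-0.3,0,0],"grip":0.6},{"dp":[-1,4,94],"turn":[-0.3,0,0],"grip":0.6},{"dp":[-1,4,94],"turn":[-0.3,0,0],"grip":0.6},{"dp":[-1,4,94],"turn":[-0.3,0,0],"grip":0.6}]}}

```text
time_s: 12.4
position: [0.5936, 0.0281, 0.074]
tcp_rot: [[-0.118, 0.993, 0.004], [0.993, 0.118, 0.001], [0.0, 0.004, -1.0]]
force: [0.3, 0.3, -0.3]
opening: 0.599
```

```bash
python3 - <<'E'
from h import *
go([.5915,.0285,.072],96.8)
E
```

```text
t 12.4 pos [0.5936 0.0281 0.074 ] yaw 96.8 j [ -8.1  37.6  92.9   0.1  49.3 -15. ] F [ 0.3  0.3 -0.3] M [-0.   -0.06  0.05] open 0.599
dp [ 0.6 -2.   2. ] len 2.9 turn [ 0.25 -0.01  0.  ]
```

Request:
{"fn": "jog_arm", "kwargs": {"rows": [{"dp":[0,-2,2],"turn":[0.2,0,0],"grip":0.4},{"dp":[0,-2,2],"turn":[0.2,0,0],"grip":0.2},{"dp":[0,-2,2],"turn":[0.2,0,0],"grip":0},{"dp":[0,-2,2],"turn":[0.2,0,0],"grip":0},{"dp":[0,-2,2],"turn":[0.2,0,0],"grip":0},{"dp":[0,-2,2],"turn":[0.2,0,0],"grip":0},{"dp":[0,-2,2],"turn":[0.2,0,0],"grip":0},{"dp":[0,-2,2],"turn":[0.2,0,0],"grip":0},{"dp":[0,-2,2],"turn":[0.2,0,0],"grip":0}]}}

```text
time_s: 13.3
position: [0.5912, 0.0279, 0.0718]
tcp_rot: [[-0.119, 0.993, 0.0], [0.993, 0.119, 0.0], [0.0, 0.0, -1.0]]
force: [0.5, 0.1, 0.7]
opening: 0.114
```

```bash
python3 - <<'E'
from h import *
go([.5915,.0285,.187],96.8)
E
```

```text
t 13.3 pos [0.5912 0.0279 0.0718] yaw 96.81 j [ -8.1  37.7  93.1   0.   49.2 -15. ] F [0.5 0.1 0.7] M [-0.04 -0.04 -0.04] open 0.114
dp [   0.6    0.4 -115.2] len 115.2 turn [ 0.01 -0.03  0.01]
```

Opening 0.114 is 9.9 mm, so the 10 mm cross bar is held. I'll pull it straight up gently.

Request:
{"fn": "jog_arm", "kwargs": {"rows": [{"dp":[0,0,-2],"turn":[0,0,0],"grip":0},{"dp":[0,0,-6],"turn":[0,0,0],"grip":0},{"dp":[0,0,-12],"turn":[0,0,0],"grip":0},{"dp":[0,0,-18],"turn":[0,0,0],"grip":0},{"dp":[0,0,-24],"turn":[0,0,0],"grip":0},{"dp":[0,0,-30],"turn":[0,0,0],"grip":0}]}}

```text
time_s: 13.9
position: [0.5913, 0.0279, 0.1025]
tcp_rot: [[-0.118, 0.993, 0.001], [0.993, 0.118, 0.0], [0.0, 0.001, -1.0]]
force: [0.3, -1.7, -1.1]
opening: 0.11
```

```bash
python3 - <<'E'
from h import *
go([.5915,.0285,.187],96.8)
E
```

```text
t 13.9 pos [0.5913 0.0279 0.1025] yaw 96.8 j [ -8.1  35.1  92.1   0.   52.8 -14.9] F [ 0.3 -1.7 -1.1] M [ 0.02 -0.08 -0.03] open 0.11
dp [  0.6   0.3 -84.5] len 84.5 turn [ 0.03 -0.02  0.  ]
```

Force is only about 1 N, so it is coming free. Up to about 115 mm in total.

Request:
{"fn": "jog_arm", "kwargs": {"rows": [{"dp":[0,0,-6],"turn":[0,0,0],"grip":0},{"dp":[0,0,-12],"turn":[0,0,0],"grip":0},{"dp":[0,0,-19],"turn":[0,0,0],"grip":0},{"dp":[0,0,-30],"turn":[0,0,0],"grip":0},{"dp":[0,0,-42],"turn":[0,0,0],"grip":0},{"dp":[0,0,-54],"turn":[0,0,0],"grip":0},{"dp":[0,0,-66],"turn":[0,0,0],"grip":0},{"dp":[0,0,-77],"turn":[0,0,0],"grip":0},{"dp":[0,0,-84],"turn":[0,0,0],"grip":0},{"dp":[0,0,-90],"turn":[0,0,0],"grip":0}]}}

```text
time_s: 14.9
position: [0.5912, 0.0279, 0.1926]
tcp_rot: [[-0.119, 0.993, 0.001], [0.993, 0.119, 0.0], [0.0, 0.001, -1.0]]
force: [-0.5, -0.8, 0.1]
opening: 0.111
```

Request:
{"fn": "jog_arm", "kwargs": {"rows": [{"dp":[0,0,0],"turn":[0,0,0],"grip":0},{"dp":[0,0,0],"turn":[0,0,0],"grip":0},{"dp":[0,0,0],"turn":[0,0,0],"grip":0},{"dp":[0,0,0],"turn":[0,0,0],"grip":0},{"dp":[0,0,0],"turn":[0,0,0],"grip":0},{"dp":[0,0,0],"turn":[0,0,0],"grip":0}]}}

```text
time_s: 15.5
position: [0.5911, 0.0279, 0.1915]
tcp_rot: [[-0.118, 0.993, -0.0], [0.993, 0.118, 0.001], [0.001, -0.0, -1.0]]
force: [0.3, 0.6, -1.1]
opening: 0.112
```

```bash
python3 - <<'E'
from h import *
go([.5915,.0285,.187],96.8)
im,d=vision.capture("scene"); P=cloud("scene",d)
save("scene9g",cv2.resize(im[140:290,290:490],None,fx=3.5,fy=3.5,interpolation=cv2.INTER_CUBIC))
s=(np.hypot(P[...,0]-.579,P[...,1]-.1305)<.04)&(P[...,2]>.092)&(P[...,2]<.112); q=P[s]
print(s.sum(),cv2.minAreaRect((q[:,:2]*1000).astype(np.float32)))
g=(np.hypot(P[...,0]-.5915,P[...,1]-.0285)<.045)&(P[...,2]>.115)&(P[...,2]<.25)&(im.min(-1)>70); q=P[g]
print("steel",g.sum(),np.percentile(q,[1,99],axis=0).round(3))
E
```

```text
t 15.5 pos [0.5911 0.0279 0.1915] yaw 96.81 j [ -8.1  28.4  87.7   0.   63.9 -14.9] F [ 0.3  0.6 -1.1] M [ 0.01 -0.06  0.  ] open 0.112
dp [0.6 0.5 4.5] len 4.5 turn [-0.02 -0.03  0.01]
160 ((578.9937744140625, 131.80747985839844), (40.502288818359375, 13.950834274291992), 7.512065410614014)
steel 189 [[0.589 0.003 0.162]
 [0.599 0.025 0.235]]
```

View pics/scene9g.png

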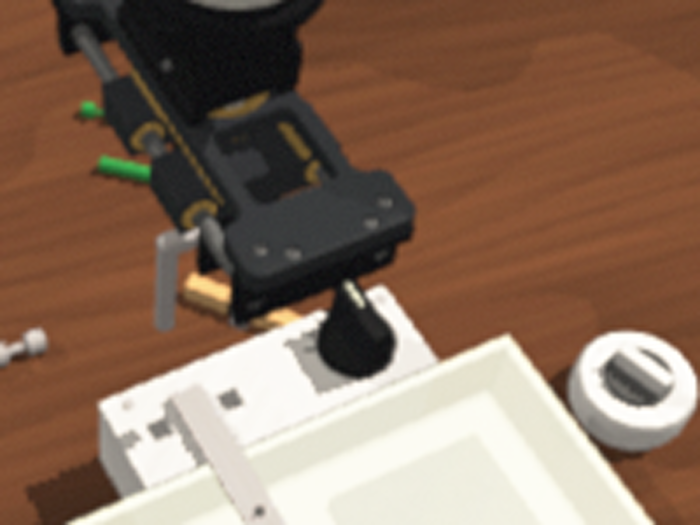

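The picture shows the shackle upright in the fingers, with its bar at crop (180,240) and short leg down to z = 0.162. Both holes in the lock are empty, the pointer is at the mark (7.5° against 6.8°), and nothing else has moved.

```bash
python3 -c "
from rig import bot
print(bot.hand_in())"
```

```text
the job is handed in; nothing more can be done
None
```

I turned the dial clockwise by one click, from a reading of about 0.8 to the broad mark. Then I gripped the small steel shackle by its cross bar, pulled it straight up out of the lock and handed in while holding it, at about 15.5 s of the 42 s. The interface gives no verdict, so what follows is what I measured.

**Last checks:**
- **Dial:** the grip bar lies at 7.5° and the case at 6.8°, so the reading is about 1.19, within tolerance of 1.2.
- **Shackle:** it hangs upright in the fingers with its origin at about z = 0.227 m, roughly 120 mm above its seat. The opening of 9.7 mm fits the 10 mm bar, and the force of about 1 N is near the sensor noise.
- **Clearance:** the long leg's end is at about z = 0.14 m, well above the lock at 0.062 m.
- **Bystanders:** the peg and timer look unmoved in the last picture. The dish and shoe horn were outside that crop, but the arm never went near them.

**What went wrong or disagreed:**
- **Fingertip height:** the fingertips are really about 31 mm higher relative to the reported TCP than stated. My first grasp closed on air above the dial bar and moved nothing. I measured the offset from depth and used it for both grasps.
- **Stray turn:** one row while letting go of the dial carried a mistaken 23° turn. It was capped at 8.6° and undone in the next row. The dial was afterwards seen at rest at the mark.

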